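# Lock the specimen-pot holder on its T-slot rail

### The job

Take the clamp stud out of its wooden block, drop its T-shaped head into the slot of the rail behind the pot holder (on the side away from the end stop), and slide the stud along so that its round collar pushes the holder fully home against the adjusting screw of the end stop, its sprung nose pressed in, pressing with about 10 N, never ramming it. Then turn the stud a quarter turn clockwise seen from above, so that its head locks crosswise under the slot's lips with the collar still up against the holder, and let go. Move the holder only with the stud, do not force the stud in the rail, and leave the jar, the cup and the bottle where they stand.

Things in the scene. Friction and masses are not known exactly. Their poses are not given: they have to be found in the camera images.
- rail: Aluminium T-slot rail fixed on the bench, 320 mm long (x, along the slot), 50 wide (y), 26 high; origin under its centre at bench level. Slot in its top 19 mm wide, full length, at y = 0; lips 8 mm thick; channel below them 30 wide, 10 high (floor 8 mm above the bench). End stop towards +x; free slot at the -x end. At each end feet 6 mm high reach 44 mm to both sides.
- stud: Loose clamp stud, 150 g, 76 mm tall, z up its axis, origin at the centre of the T-head's underside. Steel head 28 mm long (x), 16 wide (y), 7 thick; eased corners let it turn only clockwise (from above) from lengthwise in the channel; it stops about 8 degrees past crosswise. Shank 11 mm. It starts upright in the block, origin 3 mm above the bench, and looks the same after half a turn.
- stud_collar (a point): Centre of the underside of the stud's round steel collar (36 mm diameter, 6 mm thick), 17 mm above the stud's origin. With the collar resting on the rail this point is 26 mm above the bench, the stud's origin 9 mm, and the head has 2 mm of free height under the lips.
- stud_wing (a point): Centre of the stud's black wing grip, 61 mm above the stud's origin, on its axis: 36 mm long (x, same way as the head), 12 mm wide (y, pinch here), 30 mm high.
- holder: Loose grey pot holder, about 350 g, with a yellow-capped clear pot fixed on it, straddling the rail, sliding with 1 to 4 N friction. Origin mid-length, mid-width, at rail-top height (26 mm); x along the rail to the stop. Foot plate x -60 to +60 mm, 65 wide, 12 thick, legs 14 mm down beside the rail. Pot axis at x = +26 mm, radius up to 28, top 72 mm above the origin. Its +60 mm end meets the stop.
- holder_push (a point): Centre line of the holder's flat end at x = -60 mm, at rail-top height: the stud's collar pushes on this end, which is 12 mm high. A stud touching it has its axis 18 mm before this point (holder x = -78 mm).
- stop: Steel end stop fixed on the rail, 24 mm long, 50 wide, 30 high. Origin on its face towards the holder, mid-width, at rail-top height; x along the rail, away from the holder. An 11 mm adjusting screw, 6 mm up, stands 2 to 27 mm out of the face (setting not measured; rigid), with a sprung nose 2 mm beyond it (yields at 0.5 to 1.5 N). Home: nose pressed in, holder x = -62 to -87 mm here, found by feel.
- block: Fixed wooden parking block 66 x 70 mm (x, y), 20 mm high, origin under its centre, with a 32 x 19 mm hole (long way along x) that holds the stud loosely, collar resting on top.
- jar: Bystander: glass jar with yellow cap, 60 mm diameter, 85 mm high, origin under its centre.
- cup: Bystander: small clear specimen cup, 44 mm diameter, 40 mm high, origin under its centre.
- can: Bystander: white bottle with red cap, 44 mm diameter, 120 mm high, origin under its centre.
Mind the look-alikes: they are no part of the job. There is more than one size of the holder; the job needs the largest.

How it is judged:
On the way, in this order (a step that is already met when the one before it is completed fails the run):
1. the stud's head is down in the slot, lengthwise, collar on the rail (z of stud in the frame of rail between 0.006 and 0.0115 m and y of stud in the frame of rail between -0.003 and 0.003 m and x of stud in the frame of rail between -0.15 and 0.15 m and angle between stud's own z axis and vertical below 0.12 rad and angle between the x axis of stud and the x axis of rail, either way round below 0.3 rad), for 0.1 s.
2. with the head still lengthwise in the slot, the stud presses the holder against the end stop (over 2.5 N) (all of step 1 and x of stud in the frame of holder above -0.081 m and contact force between holder and stop above 2.5 N), for 0.15 s.
3. the stud is turned crosswise under the lips, holder still home and collar up against it (z of stud in the frame of rail between 0.006 and 0.0115 m and y of stud in the frame of rail between -0.003 and 0.003 m and x of stud in the frame of rail between -0.15 and 0.15 m and angle between stud's own z axis and vertical below 0.12 rad and angle between the x axis of stud and the y axis of rail, either way round below 0.3 rad and x of stud in the frame of holder above -0.081 m and x of holder in the frame of stop above -0.0915 m and contact force between holder and stop above 0.05 N and y of holder in the frame of stop between -0.004 and 0.004 m), for 0.2 s.
At the end, for the whole second after the job is handed in: The holder is home (touching the end stop's screw nose, over 0.05 N), the stud stands upright in the slot with its head under the lips and within 0.3 rad of crosswise, its collar within 3 mm of the holder, released and at rest (all of step 3 and linear speed of each of stud, holder below 0.02 m/s and contact force between stud and the fingers below 0.1 N).
It fails at once if the holder is rammed or over-pressed on the end stop (over 20 N) (contact force between holder and stop above 20 N).
It fails at once if the stud is forced in the rail (over 30 N) (contact force between stud and rail above 30 N).
It fails at once if the robot itself pushes the holder (over 2 N) (contact force between any of the arm, the fingers and holder above 2 N).
It fails at once if the holder is tipped or lifted off the rail (angle between holder's own z axis and vertical above 0.15 rad or z of holder in the frame of rail above 0.036 m).
It fails at once if the jar, the cup or the bottle is disturbed (moved over 15 mm) (distance of any of jar, cup, can from where it was at the start of the episode above 0.015 m).
It also fails if it takes over 61 s, if anything falls off the work surface, if the arm or the gripper's body presses on something with over 40 N, if the wrist force passes 120 N, or if a joint passes its speed limit or range.

### The arm

A 6-joint arm with a two-finger parallel gripper is mounted at the origin on the work surface. World frame = base frame: x ahead of the robot, y to its left, z up, the work surface at z = 0. Lengths are in m, angles in rad, forces in N, time in s.
With the tool pointing down it reaches from about 0.375 to 0.975 m from the base axis. Payload 3.8 kg.
Tool frame: the origin (TCP) lies at the centre of the arm's flange, where the gripper is bolted on; the fingertips stand 173 mm ahead of it and the grasp point (between the pads) lies 155 mm ahead of it; z points along the fingers, x is the direction in which the jaws open and shut, and the axes are right-handed (so a half turn about z gives the same grasp; the last joint's range is limited). The gripper opens to 85 mm and grips with 20 to 120 N. Pads are 22 mm wide; open, the fingers measure 114 mm over their backs; the gripper's body (76 mm by 85 mm) begins 54 mm behind the grasp point. The pads swing forward as they close: fully open they stand 13 mm farther back than shut.
Start: joints at [1.118, 0.264, 1.604, -0, 1.274, -0.037], TCP at [0.273, 0.617, 0.405] pointing down, gripper open.
Joint ranges: [-2.63, 2.63], [-0.94, 2.18], [0.31, 2.57], [-1.31, 4.45], [0, 2.66], [-2.55, 2.55]. Speed limits (rad/s): [2.57, 2.57, 3.14, 3.14, 3.14, 3.14].

### API

Orientations are given as a 3x3 rotation matrix whose columns are the frame's x, y, z axes.
In Python, from rig import manip gives the robot as it stands. The module is installed in compiled form; this text tells all that it offers. Calls block until the motion is done:
- manip.move_ptp(position, orientation): joint-space move of the TCP to a pose.
- manip.move_straight(position, v=0.15, ori=None, contact_N=None): straight line of the TCP; ori=None keeps the orientation; v is the mean speed in m/s. With contact_N (N) it stops when the force on the tool has changed by that much, and returns True; else False.
- manip.set_joints(angles): joint-space move.
- manip.gripper_open() and manip.close(grasp_force=None): open the fingers fully, or close them until they stop; grasp_force is the grip in N (None keeps the last).
- manip.sleep(seconds).
- manip.ik(position, orientation): joint angles nearest the present ones, or None.
- manip.state(): the state.
- manip.read_camera(name): name is "side" or "top"; returns a dict with "img" (384x512x3 uint8, red, green, blue), "range_z" (384x512 float32, m along the optical axis (not along the pixel's ray), 0 where there is no reading), "fx", "fy", "cx", "cy" (pixels), "cam_to_world" (4x4, takes a point from camera to world coordinates). Camera axes: x right, y up, looking along -z (the intrinsics and any distortion apply to the point x, -y, -z); pixel columns grow to the right and rows downward; lengths in m; the calibration is good to about 2 mm. A picture is of the moment at which its call begins.
A pose or a line that the arm cannot do raises manip.Unreachable and nothing moves.
- manip.sign_off(): hands the job in, once; it reports no verdict.
Trained networks look in a picture, given as the dict that the camera call returned (one of the last four; its "shot" number tells which), for a name from the list of things; names that differ only in an ending like _2 or _b are one class to them, and where a whole thing is asked for, a point or a joint stands for the part that bears it (a point fixed in the world has none). Each returns a list of dicts, best first, with "p" (0 to 1); they miss things now and then, are a little off and sometimes report something else, mostly with a low value. They report only what shows in the picture. A call takes as long as a camera call. They do not tell look-alikes from the thing itself.
- manip.look_for(label, picture): "box" ([left, top, width, height] in pixels, round what is visible of it).
- manip.outline_of(label, picture): "mask" (384x512 bool, what is visible of it) and "box" ([left, top, width, height] in pixels, round what is visible of it).
- manip.mark_of(label, picture): "uv" ([column, row] in pixels: a listed point, or the origin of a listed thing).
The state is a dict: "time": time; "q": joint angles; "joint_vel": joint speeds; "joint_efforts": joint torques, N m; "position": TCP position; "ee_rot": TCP orientation; "contact_force": force on the tool from outside, world axes, zero at the start; "wrist_torque": the same for the moment, N m; "opening": finger opening in m.
Only numpy, scipy, OpenCV 4.12 (cv2) and the standard library are available. Lean on these libraries where they do the work, as an engineer would, in place of code of your own. Each camera call takes 0.05 s, during which the arm holds its last target.

## Working session

There is one attempt and no reset: what is moved stays moved. The work goes in short steps, each a Python script; the robot and the scene stay as the last script left them, time stands still between calls to the robot, and variables do not carry over. Pictures are saved under pics/ and viewed, and the job is handed in when it is done.

```bash
mkdir -p pics; ls; cat > look.py <<'E'
from rig import manip
import cv2,numpy as np,sys,pickle
def snap(tag):
    out={}
    for c in ("top","side"):
        p=manip.read_camera(c); out[c]=p
        cv2.imwrite(f"pics/{tag}_{c}.png",p["img"][...,::-1])
    pickle.dump(out,open(f"{tag}.pkl","wb"))
    return out
E
python3 - <<'E'
from look import *
o=snap("a")
for c in o:
    p=o[c]; print(c,p.keys(),p["fx"],p["fy"],p["cx"],p["cy"]);print(p["cam_to_world"].round(4))
    for n in ["rail","stud","holder","stop","block","jar","cup","can"]:
        print(n,[(np.round(d["p"],2),np.round(d["box"]).tolist()) for d in manip.look_for(n,p)[:4]])
s=manip.state();print(s)
E
```

```text
pics
top dict_keys(['img', 'range_z', 'fx', 'fy', 'cx', 'cy', 'cam_to_world', 'shot']) 424.5989870628282 424.5989870628282 259.5739991767709 183.61003020235532
[[ 0.0215  0.999  -0.0397  0.5611]
 [-0.9998  0.0214 -0.0036 -0.0419]
 [-0.0027  0.0397  0.9992  1.2239]
 [ 0.      0.      0.      1.    ]]
rail [(np.float64(0.78), [191.0, 168.0, 115.0, 52.0])]
stud [(np.float64(0.6), [232.0, 231.0, 10.0, 13.0])]
holder [(np.float64(0.97), [236.0, 172.0, 40.0, 35.0]), (np.float64(0.88), [314.0, 137.0, 32.0, 32.0]), (np.float64(0.78), [277.0, 229.0, 17.0, 34.0])]
stop [(np.float64(0.58), [193.0, 189.0, 16.0, 22.0])]
block [(np.float64(0.75), [223.0, 222.0, 27.0, 26.0])]
jar [(np.float64(0.93), [230.0, 120.0, 22.0, 20.0]), (np.float64(0.57), [368.0, 174.0, 24.0, 15.0])]
cup [(np.float64(0.6), [235.0, 175.0, 44.0, 32.0]), (np.float64(0.47), [138.0, 228.0, 17.0, 18.0])]
can [(np.float64(0.58), [370.0, 172.0, 22.0, 19.0])]
side dict_keys(['img', 'range_z', 'fx', 'fy', 'cx', 'cy', 'cam_to_world', 'shot']) 477.81671601200765 477.81671601200765 255.53981785133516 188.07871248892383
[[-0.7058  0.3547
[... 789 characters left out ...]
6e-05,
        1.27369537e+00, -3.68994104e-02]), 'joint_vel': array([-0.00084613,  0.00109963, -0.00196511, -0.00070518, -0.00066785,
        0.00036298]), 'joint_efforts': array([ 4.46082513e-04, -5.15030158e+01, -3.67740369e+01,  1.23566497e-04,
        2.58565287e-04, -1.09119361e-05]), 'position': array([0.27264173, 0.61748643, 0.40471676]), 'ee_rot': array([[ 4.03904366e-01,  9.14801214e-01,  3.91568788e-05],
       [ 9.14801213e-01, -4.03904367e-01,  4.37929302e-05],
       [ 5.58774601e-05,  1.81326045e-05, -9.99999998e-01]]), 'contact_force': array([ 1.12701596,  0.77484153, -0.20735689]), 'wrist_torque': array([-0.04783189, -0.03892173, -0.00143488]), 'opening': 0.0854779990673537}
```

```bash
python3 - <<'E'
import cv2
t=cv2.imread("pics/a_top.png");s=cv2.imread("pics/a_side.png")
cv2.imwrite("pics/a_t3.png",cv2.resize(t[110:275,130:396],None,fx=3,fy=3,interpolation=cv2.INTER_CUBIC))
cv2.imwrite("pics/a_s3.png",cv2.resize(s[115:325,160:360],None,fx=2.85,fy=2.85,interpolation=cv2.INTER_CUBIC))
E
```

```text
(no output)
```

View pics/a_t3.png

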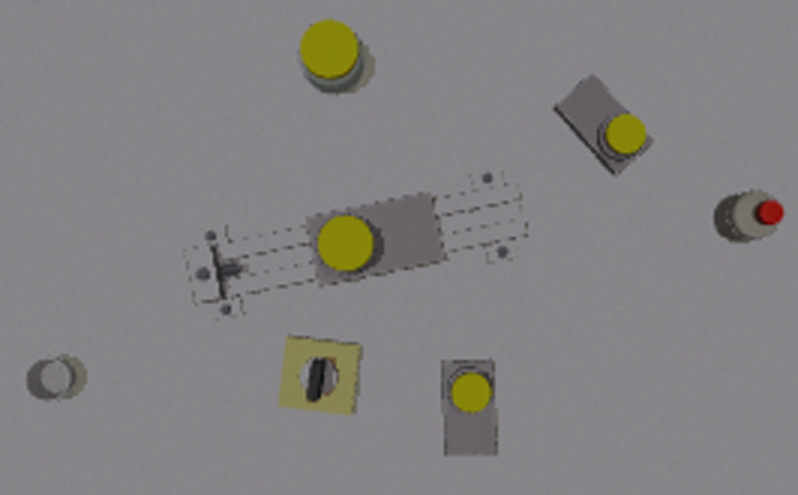

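View pics/a_s3.png

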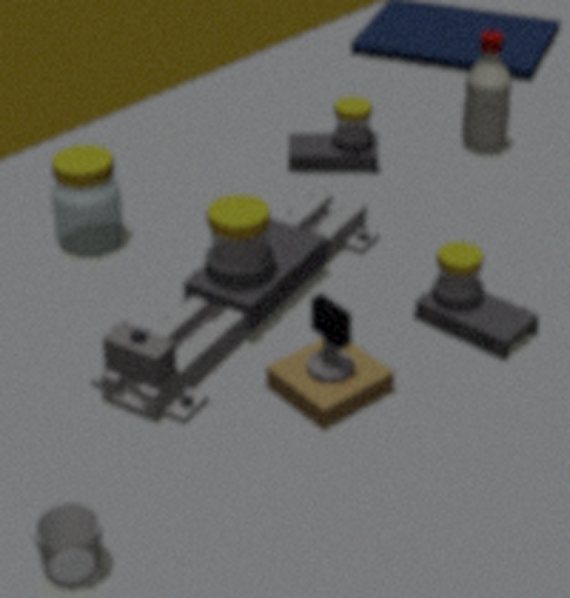

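```bash
cat > geo.py <<'E'
import numpy as np
def cloud(p,uv=None):
    d=p["range_z"];v,u=np.mgrid[0:384,0:512]
    X=np.stack([(u-p["cx"])/p["fx"]*d,-(v-p["cy"])/p["fy"]*d,-d,np.ones_like(d)],-1)
    W=(X@p["cam_to_world"].T)[...,:3]; W[d<=0]=np.nan
    return W
def proj(p,P):
    P=np.atleast_2d(P);M=np.linalg.inv(p["cam_to_world"])
    c=np.c_[P,np.ones(len(P))]@M.T
    return np.c_[p["cx"]+p["fx"]*c[:,0]/-c[:,2],p["cy"]-p["fy"]*c[:,1]/-c[:,2]]
def ray(p,uv,z):
    uv=np.atleast_2d(uv);c=np.c_[(uv[:,0]-p["cx"])/p["fx"],-(uv[:,1]-p["cy"])/p["fy"],-np.ones(len(uv))]
    R=p["cam_to_world"];d=c@R[:3,:3].T;t=(z-R[2,3])/d[:,2]
    return R[:3,3]+t[:,None]*d
E
python3 - <<'E'
import pickle,cv2;from geo import *
o=pickle.load(open("a.pkl","rb"))
for c in o:
    W=cloud(o[c]);z=W[...,2]
    m=abs(z)<.01;print(c,"bench",np.nanmedian(z[m]),np.nanstd(z[m]),"nan",np.isnan(z).mean())
    A=W[m];k=np.linalg.lstsq(np.c_[A[:,:2],np.ones(len(A))],A[:,2],rcond=None)[0];print(k)
    g=np.nan_to_num(z,nan=-.02);g=np.clip((g+.02)/.12*255,0,255).astype(np.uint8)
    g=cv2.applyColorMap(g,cv2.COLORMAP_JET)
    if c=="top": g=g[110:275,130:396];f=3
    else: g=g[115:325,160:360];f=2.85
    cv2.imwrite(f"pics/d_{c}.png",cv2.resize(g,None,fx=f,fy=f,interpolation=cv2.INTER_NEAREST))
E
```

```text
top bench -5.330762480104667e-06 0.002785847223722929 nan 0.004241943359375
[-0.00039912  0.00143719  0.00039431]
side bench -0.0004703142905840285 0.0020439855043940013 nan 0.004007975260416667
[ 0.00069011  0.000493   -0.00056018]
```

View pics/d_top.png

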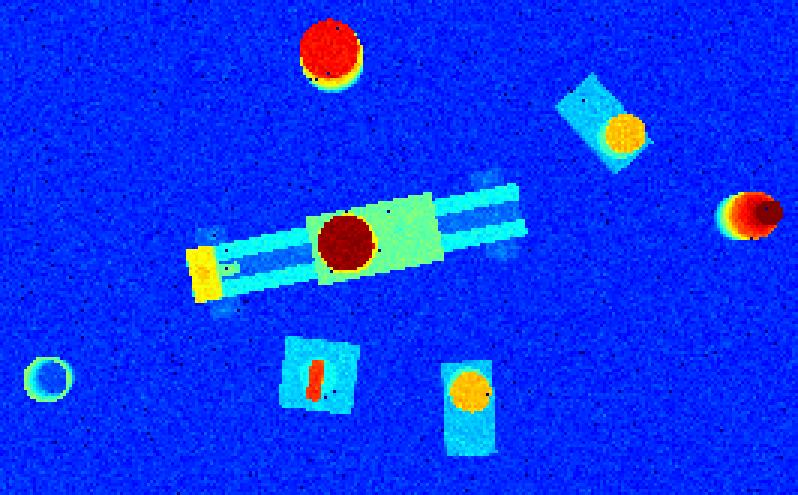

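View pics/d_side.png

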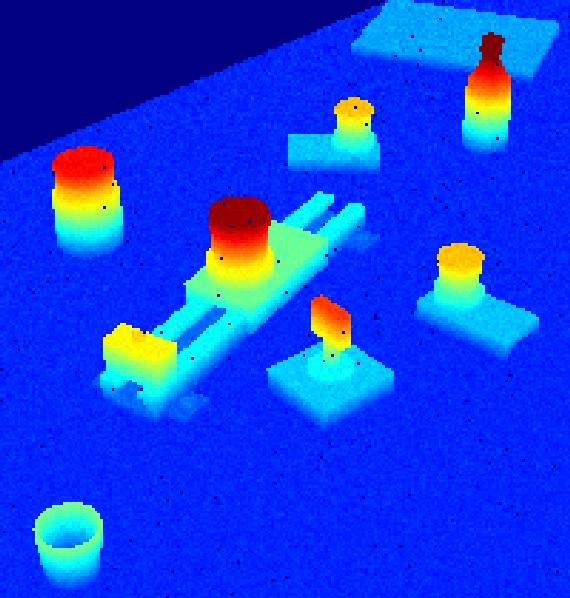

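```bash
cat > fit.py <<'E'
import numpy as np,pickle
from scipy.optimize import minimize
from geo import *
def raybox(o,d,b,T):
    # b: xmin,xmax,ymin,ymax,zmin,zmax in frame T=(x,y,yaw); returns t
    x,y,a=T;c,s=np.cos(a),np.sin(a)
    R=np.array([[c,s,0],[-s,c,0],[0,0,1]])
    o=R@(o-np.array([x,y,0]));d=d@R.T
    lo=np.array(b)[0::2];hi=np.array(b)[1::2]
    with np.errstate(divide='ignore',invalid='ignore'):
        t1=(lo-o)/d;t2=(hi-o)/d
    tn=np.minimum(t1,t2).max(1);tf=np.maximum(t1,t2).min(1)
    return np.where((tn<=tf),tn,np.inf)
def raycyl(o,d,cx,cy,r,z0,z1):
    t=(z1-o[2])/d[:,2];P=o+t[:,None]*d
    hit=np.hypot(P[:,0]-cx,P[:,1]-cy)<r
    tt=np.where(hit,t,np.inf)
    ox,oy=o[0]-cx,o[1]-cy
    A=d[:,0]**2+d[:,1]**2;B=ox*d[:,0]+oy*d[:,1];C=ox*ox+oy*oy-r*r
    D=B*B-A*C
    with np.errstate(invalid='ignore'): ts=(-B-np.sqrt(D))/A
    z=o[2]+ts*d[:,2]
    return np.minimum(tt,np.where((D>0)&(z>z0)&(z<z1),ts,np.inf))
class View:
    def __init__(s,p,depth,roi,zmax,sub=2):
        u0,u1,v0,v1=roi;s.sub=sub
        k=(np.arange(sub)+.5)/sub-.5
        v,u=np.mgrid[v0:v1,u0:u1]
        R=p["cam_to_world"];s.o=R[:3,3]
        D=[]
        for a in k:
            for b in k:
                c=np.stack([(u+a-p["cx"])/p["fx"],-(v+b-p["cy"])/p["fy"],-np.ones(u.shape)],-1).reshape(-1,3)
                D.append(c@R[:3,:3].T)
        s.D=D; s.dep=depth[v0:v1,u0:u1].ravel()
        c=np.stack([(u-p["cx"])/p["fx"],-(v-p["cy"])/p["fy"],-np.ones(u.shape)],-1).reshape(-1,3)@R[:3,:3].T
        z=s.o[2]+s.dep*c[:,2]
        s.ok=(s.dep>0)&(z<zmax)
        s.D=[d[s.ok] for d in D];s.dep=s.dep[s.ok]
    def cost(s,f):
        # t == depth since ray has unit optical-axis component
        e=0
        for d in s.D:
            t=np.minimum(f(s.o,d),(0-s.o[2])/d[:,2])
            e=e+np.minimum(abs(t-s.dep),.012)
        return (e/len(s.D)).mean()
def rail_model(q):
    x,y,a,h,st,sc=q
    T=(x,y,a)
    B=[(-.16,.16,-.025,.025,0,.008)]
    for g in(1,-1):
        ys=lambda a,b:(min(g*a,g*b),max(g*a,g*b))
        B.append((-.16,.16,*ys(.0095,.025),.018,.026));B.append((-.16,.16,*ys(.015,.025),.008,.026))
        B.append((h-.06,h+.06,*ys(.0255,.0325),.012,.026))
    B.append((h-.06,h+.06,-.0325,.0325,.026,.038))
    B.append((st,st+.024,-.025,.025,.026,.056))
    B.append((st-sc,st,-.005,.005,.027,.037))
    return lambda o,d:np.min([raybox(o,d,b,T) for b in B],0)
def block_model(q):
    x,y,a=q
    return lambda o,d:raybox(o,d,(-.033,.033,-.035,.035,0,.02),(x,y,a))
def stud_model(q,blk,z0=.003):
    x,y,a=q;bm=block_model(blk)
    return lambda o,d:np.min([bm(o,d),raycyl(o,d,x,y,.018,z0+.017,z0+.023),raycyl(o,d,x,y,.0055,0,z0+.05),raybox(o,d,(-.018,.018,-.006,.006,z0+.046,z0+.076),(x,y,a))],0)
def fit(views,mk,q0,step):
    best=None
    q=np.array(q0,float)
    for k in range(3):
        sim=np.vstack([q]+[q+np.eye(len(q))[i]*step[i]*(.5**k)*(1 if k%2==0 else -1) for i in range(len(q))])
        r=minimize(lambda z:sum(v.cost(mk(z)) for v in views),q,method='Nelder-Mead',options=dict(initial_simplex=sim,xatol=2e-5,fatol=1e-8,maxiter=500))
        q=r.x
    return q,r.fun
E
cat > run1.py <<'E'
from fit import *
o=pickle.load(open("a.pkl","rb"))
Wt=cloud(o["top"])
e=[Wt[v,u] for u,v in((197,201),(300,181))];print(e)
print(ray(o["top"],[[200,201],[300,181],[256,189],[236.5,236]],.026))
a0=np.arctan2(Wt[201,200,1]-Wt[181,300,1],Wt[201,200,0]-Wt[181,300,0])
m=.5*(ray(o["top"],[192,203],.026)+ray(o["top"],[305,180],.026))[0]
for c,roi in(("top",(180,316,160,228)),("side",(185,302,170,275))):
    z=.045 if c=="top" else .06
    v=View(o[c],o[c]["range_z"],roi,z)
    if c=="side": v=View(o[c],o[c]["range_z"],(185,302,170,275),.06)
    q,f=fit([v],rail_model,[m[0],m[1],a0,.0,.136,.02],[.006,.006,.04,.02,.006,.006])
    print(c,q.round(4),f)
    bz=(215,258,215,256) if c=="top" else (250,302,208,272)
    vb=View(o[c],o[c]["range_z"],bz,.022)
    b0=ray(o["top"],[236.5,235],.02)[0]
    qb,f=fit([vb],block_model,[b0[0],b0[1],np.pi/2*0-.1],[.004,.004,.1]);print("block",qb.round(4),f)
    vs=View(o[c],o[c]["range_z"],bz,.1,3)
    qs,f=fit([vs],lambda q:stud_model(q,qb),[qb[0],qb[1],qb[2]],[.003,.003,.1]);print("stud",qs.round(4),f)
E
python3 run1.py
```

```text
[array([0.55594453, 0.13258019, 0.06080833]), array([ 0.61947397, -0.15347199,  0.00474488])]
[[ 0.55597341  0.12933954  0.026     ]
 [ 0.6184557  -0.15152647  0.026     ]
 [ 0.5932023  -0.02781119  0.026     ]
 [ 0.45994244  0.02408895  0.026     ]]
top [ 0.5883 -0.0061  1.7979 -0.0184  0.1309  0.019 ] 0.002311906064641985
block [ 0.4634  0.026  -0.1084] 0.0019328283131555058
stud [ 0.4628  0.0266 -0.1189] 0.002123380072450565
side [ 0.5913 -0.0065  1.7971 -0.0184  0.1304  0.0181] 0.0035345376359290975
block [ 0.4661  0.0262 -0.099 ] 0.002140297925635265
stud [ 0.4658  0.0261 -0.2036] 0.0027781898208630454
```

```bash
cat > mv.py <<'E'
from look import *
def ori(yaw):
    c,s=np.cos(yaw),np.sin(yaw)
    return np.array([[c,s,0],[s,-c,0],[0,0,-1.]])
def rep(t=""):
    s=manip.state();print(t,"t=%.2f"%s["time"],"pos",s["position"].round(4),"yaw %.4f"%np.arctan2(s["ee_rot"][1,0],s["ee_rot"][0,0]),"F",s["contact_force"].round(2),"M",s["wrist_torque"].round(2),"op %.4f"%s["opening"],"q6 %.2f"%s["q"][5]);return s
E
python3 - <<'E'
from mv import *
yaw=-.16+np.pi/2
x,y=.4643,.0264
rep()
manip.move_ptp([x,y,.33],ori(yaw));rep("above")
manip.move_straight([x,y,.219],v=.08);rep("down")
snap("b")
E
```

```text
t=0.90 pos [0.2726 0.6175 0.4047] yaw 1.1550 F [ 1.13  0.77 -0.21] M [-0.05 -0.04 -0.  ] op 0.0855 q6 -0.04
above t=3.13 pos [0.4646 0.0269 0.3302] yaw 1.4115 F [ 0.97  0.15 -0.31] M [-0.01  0.03 -0.02] op 0.0851 q6 -1.41
down t=4.67 pos [0.4647 0.0264 0.2196] yaw 1.4108 F [-0.13  0.37  0.38] M [ 0.   -0.01 -0.04] op 0.0853 q6 -1.41
```

```bash
python3 - <<'E'
import cv2
s=cv2.imread("pics/b_side.png")
cv2.imwrite("pics/b_s4.png",cv2.resize(s[150:290,190:350],None,fx=4.2,fy=4.2,interpolation=cv2.INTER_CUBIC))
E
```

```text
(no output)
```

View pics/b_s4.png

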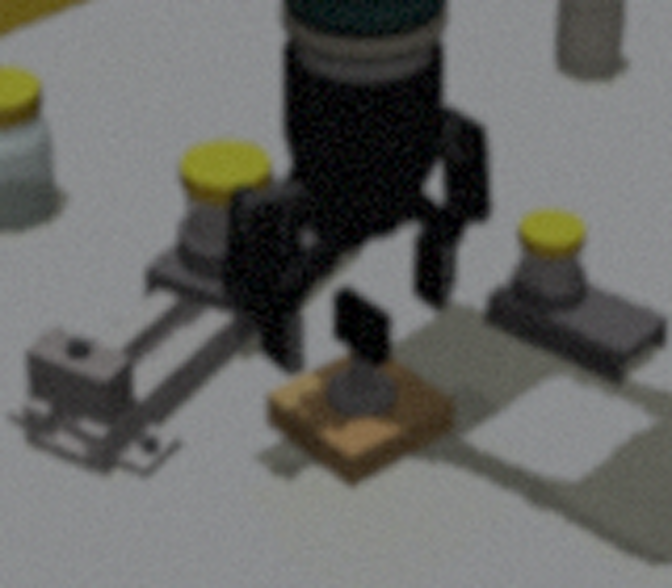

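The open fingers straddle the black wing (side px ≈ (275,227)) symmetrically, so I close on it, lift it, and look at the stud from two yaws to measure its offset in the grip.

```bash
python3 - <<'E'
from mv import *
manip.close(40);rep("closed")
s=manip.state();p=s["position"].copy()
yaw=-.16+np.pi/2
manip.move_straight([p[0],p[1],.30],v=.08);rep("up")
# free area between camera and block
manip.move_straight([.45,.03,.30],v=.1);rep()
manip.sleep(.2);rep("c0");snap("c0")
manip.move_ptp([.45,.03,.30],ori(yaw-np.pi));manip.sleep(.2);rep("c1");snap("c1")
E
python3 - <<'E'
import cv2,numpy as np
a=[cv2.resize(cv2.imread(f"pics/c{i}_side.png")[110:270,210:340],None,fx=3,fy=3) for i in(0,1)]
cv2.imwrite("pics/c_both.png",np.hstack(a))
E
```

```text
closed t=5.42 pos [0.4643 0.0264 0.219 ] yaw 1.4108 F [-0.11 -0.05  0.05] M [ 0.03  0.04 -0.04] op 0.0114 q6 -1.41
up t=6.59 pos [0.4639 0.0264 0.2993] yaw 1.4108 F [ 0.43 -0.37 -1.78] M [ 0.03 -0.    0.08] op 0.0112 q6 -1.41
 t=6.89 pos [0.4494 0.0301 0.2993] yaw 1.4112 F [ 0.65 -0.44 -1.99] M [-0.   -0.04  0.04] op 0.0115 q6 -1.40
c0 t=7.09 pos [0.4503 0.03   0.3   ] yaw 1.4108 F [ 0.14  0.62 -1.36] M [-0.02  0.01  0.02] op 0.0113 q6 -1.40
c1 t=10.04 pos [0.45 0.03 0.3 ] yaw -1.7307 F [-0.64  0.52 -1.99] M [0.01 0.03 0.01] op 0.0114 q6 1.74
```

View pics/c_both.png

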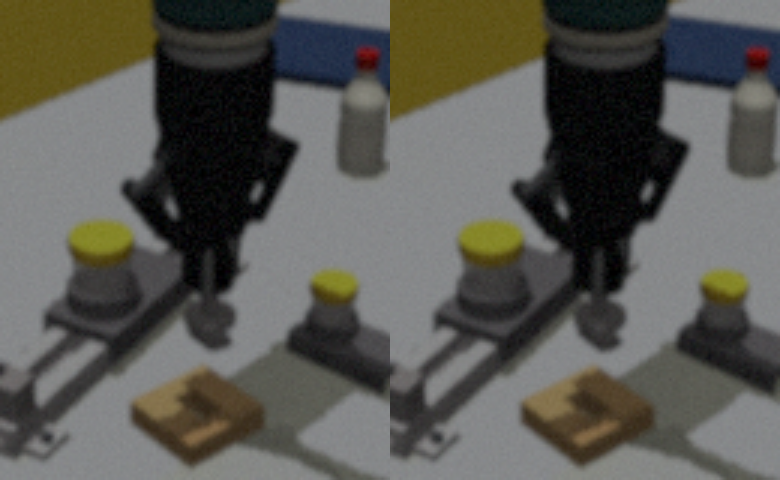

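```bash
cat > run2.py <<'E'
from fit import *
def held(yaw):
    def mk(q):
        x,y,z0=q
        return lambda o,d:np.min([raycyl(o,d,x,y,.018,z0+.017,z0+.023),raycyl(o,d,x,y,.0055,z0,z0+.05),raybox(o,d,(-.014,.014,-.008,.008,z0,z0+.007),(x,y,yaw))],0)
    return mk
def fitheld(p,pos,jyaw,zo=.216,w=16):
    c=proj(p,[pos[0],pos[1],pos[2]-zo+.02])[0].round().astype(int)
    v=View(p,p["range_z"],(c[0]-w,c[0]+w,c[1]-w,c[1]+w),pos[2]-.178,3)
    return fit([v],held(jyaw-np.pi/2),[pos[0],pos[1],pos[2]-zo],[.004,.004,.004])
if __name__=="__main__":
    for t,yw in(("c0",1.4108),("c1",-1.7307)):
        o=pickle.load(open(t+".pkl","rb"))
        q,f=fitheld(o["side"],[.45,.03,.30],yw);print(t,q.round(4),f)
E
python3 run2.py; python3 - <<'E'
import numpy as np
print(np.cos(1.4108))
E
```

```text
c0 [0.4522 0.0303 0.0835] 0.0034038818713807728
c1 [0.4516 0.0305 0.0836] 0.0034415423183096813
0.15931458032487564
```

```bash
cat > rail.py <<'E'
import numpy as np
O=np.array([.5894,-.0069]);A=1.7974
ex=np.array([np.cos(A),np.sin(A)]);ey=np.array([-np.sin(A),np.cos(A)])
def r2w(x,y=0): return O+x*ex+y*ey
def w2r(p): d=np.asarray(p)[:2]-O; return np.array([d@ex,d@ey])
E
python3 - <<'E'
from mv import *;from rail import *;from run2 import *
p=r2w(-.122);print(p)
jy=A-np.pi/2
manip.move_straight([.45,.03,.34],v=.15)
manip.move_ptp([*p,.34],ori(jy));rep("ab")
manip.move_straight([*p,.256],v=.08);manip.sleep(.2);s=rep("hover")
o=snap("d")
for c in o:
    try:
        q,f=fitheld(o[c],s["position"],jy);print(c,q.round(4),f,"cam off",(q[:2]-s["position"][:2]).round(4))
    except Exception as e: print(c,e)
import cv2
im=cv2.imread("pics/d_side.png")
cv2.imwrite("pics/d_s4.png",cv2.resize(im[110:270,190:350],None,fx=3.7,fy=3.7,interpolation=cv2.INTER_CUBIC))
E
```

```text
[ 0.61680966 -0.12578108]
ab t=12.47 pos [ 0.6166 -0.1255  0.3395] yaw 0.2264 F [-1.08  0.11 -1.03] M [ 0.01 -0.01  0.03] op 0.0113 q6 -0.47
hover t=13.87 pos [ 0.6171 -0.1258  0.2567] yaw 0.2266 F [ 0.34  0.59 -2.27] M [ 0.01 -0.01  0.03] op 0.0115 q6 -0.47
top [ 0.6171 -0.1258  0.0407] 0.004343411572324866 cam off [0. 0.]
side [ 0.6188 -0.1252  0.0402] 0.006651674211760162 cam off [0.0017 0.0006]
```

View pics/d_s4.png

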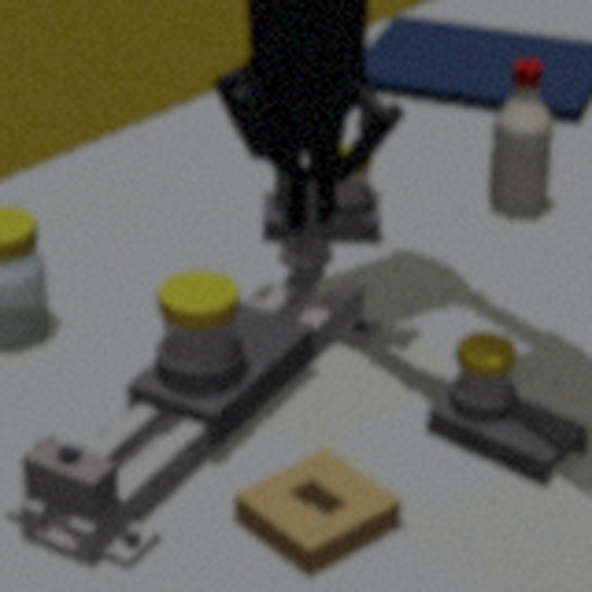

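```bash
python3 - <<'E'
from mv import *;from rail import *
p=r2w(-.122)
manip.move_straight([*p,.247],v=.04,contact_N=5)
h=manip.move_straight([*p,.2245],v=.02,contact_N=4);print("contact",h)
s=rep("low");print(w2r(s["position"]))
manip.sleep(.1);rep()
E
```

```text
contact True
low t=15.37 pos [ 0.6167 -0.1257  0.225 ] yaw 0.2265 F [0.28 0.5  5.22] M [ 0.02 -0.06 -0.01] op 0.0115 q6 -0.47
[-0.12192784  0.0001316 ]
 t=15.47 pos [ 0.6166 -0.1257  0.225 ] yaw 0.2266 F [-0.56  0.97  5.8 ] M [ 0.02 -0.    0.04] op 0.0111 q6 -0.47
```

```bash
python3 - <<'E'
from mv import *;from rail import *
def fr(t):
    s=rep(t);F=s["contact_force"][:2];print("   rail",w2r(s["position"]).round(4),"Fx %.2f Fy %.2f"%(F@ex,F@ey));return s
p=r2w(-.122)
manip.move_straight([*p,.2256],v=.02);manip.sleep(.15);fr("relieved")
print(manip.move_straight([*r2w(-.103),.2256],v=.03,contact_N=8));fr("near")
print(manip.move_straight([*r2w(-.080),.2256],v=.02,contact_N=8));fr("on holder?")
snap("e")
im=cv2.imread("pics/e_side.png")
cv2.imwrite("pics/e_s4.png",cv2.resize(im[110:270,190:350],None,fx=3.7,fy=3.7,interpolation=cv2.INTER_CUBIC))
E
```

```text
relieved t=15.89 pos [ 0.6165 -0.1257  0.2251] yaw 0.2267 F [-0.31 -0.05 -0.3 ] M [-0.01 -0.02 -0.04] op 0.0116 q6 -0.47
   rail [-0.1219  0.0002] Fx 0.02 Fy 0.31
False
near t=16.68 pos [ 0.6126 -0.1072  0.2257] yaw 0.2269 F [ 0.58 -0.42 -1.31] M [-0.02 -0.03  0.01] op 0.0112 q6 -0.44
   rail [-1.029e-01 -1.000e-04] Fx -0.54 Fy -0.47
False
on holder? t=17.98 pos [ 0.6074 -0.0848  0.2256] yaw 0.2264 F [ 0.5  -1.95 -0.42] M [-0.29 -0.1  -0.01] op 0.0113 q6 -0.41
   rail [-0.08 -0.  ] Fx -2.01 Fy -0.05
```

View pics/e_s4.png

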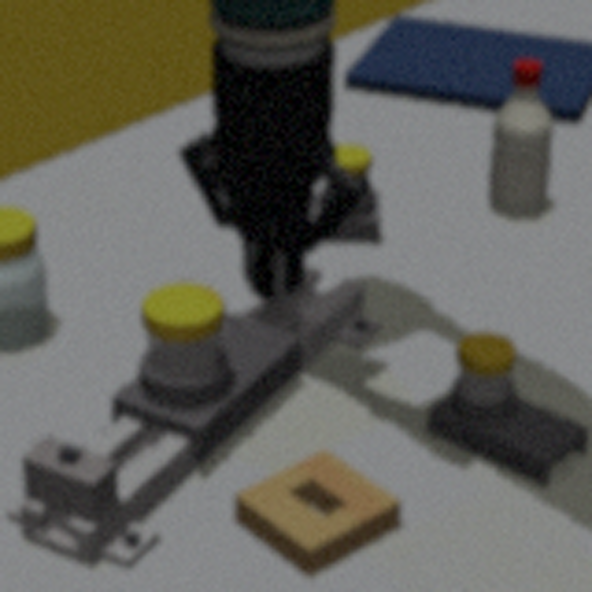

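The stud is down in the slot and the pot has moved down-left in the crop, from (200,295) to (183,307). So the collar is pushing the holder, with about 2 N of drag. Next I slide up to the stop, slowly at the end.

```bash
python3 - <<'E'
from mv import *;from rail import *
def fr(t):
    s=rep(t);F=s["contact_force"][:2];print("   rail",w2r(s["position"]).round(4),"Fx %.2f Fy %.2f"%(F@ex,F@ey));return s
print(manip.move_straight([*r2w(-.037),.2256],v=.022,contact_N=6));fr("near stop")
h=manip.move_straight([*r2w(-.005),.2256],v=.006,contact_N=7);print(h);fr("press")
manip.sleep(.2);fr("held");manip.sleep(.1);fr("held")
E
```

```text
False
near stop t=20.18 pos [ 0.5977 -0.043   0.2256] yaw 0.2264 F [ 1.51 -2.95 -0.93] M [-0.48 -0.11  0.1 ] op 0.0113 q6 -0.34
   rail [-0.0371  0.    ] Fx -3.21 Fy -0.81
True
press t=22.68 pos [ 0.595  -0.0316  0.2254] yaw 0.2282 F [ 1.   -1.25 -1.25] M [-0.32 -0.18 -0.03] op 0.0113 q6 -0.32
   rail [-0.0253  0.0001] Fx -1.44 Fy -0.70
held t=22.88 pos [ 0.5949 -0.0317  0.2251] yaw 0.2279 F [ 1.03  0.28 -0.19] M [-0.11 -0.2  -0.03] op 0.0115 q6 -0.32
   rail [-0.0254  0.0002] Fx 0.05 Fy -1.07
held t=22.98 pos [ 0.5949 -0.0317  0.225 ] yaw 0.2279 F [0.93 0.12 1.1 ] M [-0.   -0.13 -0.04] op 0.0114 q6 -0.32
   rail [-0.0254  0.0003] Fx -0.09 Fy -0.93
```

```bash
cat > fr.py <<'E'
from mv import *;from rail import *
def fr(t):
    s=rep(t);F=s["contact_force"][:2];print("   rail",w2r(s["position"]).round(5),"Fx %.2f Fy %.2f"%(F@ex,F@ey));return s
def fxavg(n=4):
    a=[]
    for i in range(n):
        manip.sleep(.03);s=manip.state();a.append([s["contact_force"][:2]@ex,s["contact_force"][:2]@ey,s["contact_force"][2],*w2r(s["position"]),s["position"][2]])
    return np.mean(a,0)
E
python3 - <<'E'
from fr import *
for x in (-.0254,-.0252,-.0250,-.0248,-.0246,-.0244):
    h=manip.move_straight([*r2w(x),.2256],v=.004,ori=ori(A-np.pi/2),contact_N=9)
    a=fxavg();print(x,h,"Fx %.2f Fy %.2f Fz %.2f | %.5f %.5f z %.4f"%tuple(a),manip.state()["time"])
    if h or a[0]<-8.5: break
E
```

```text
-0.0254 False Fx -3.19 Fy 0.68 Fz -2.96 | -0.02557 0.00039 z 0.2251 23.4417
-0.0252 False Fx -4.71 Fy 0.45 Fz -3.44 | -0.02540 -0.00005 z 0.2256 23.825
-0.025 False Fx -5.58 Fy -0.02 Fz -3.62 | -0.02530 -0.00011 z 0.2257 24.2083
-0.0248 False Fx -6.08 Fy -0.05 Fz -3.38 | -0.02523 -0.00014 z 0.2258 24.5917
-0.0246 False Fx -6.47 Fy -0.26 Fz -2.95 | -0.02515 -0.00016 z 0.2258 24.975
-0.0244 False Fx -7.10 Fy 0.06 Fz -3.95 | -0.02507 -0.00019 z 0.2259 25.3583
```

```bash
python3 - <<'E'
from fr import *
for x in (-.0240,-.0236,-.0232,-.0228):
    h=manip.move_straight([*r2w(x),.2256],v=.004,ori=ori(A-np.pi/2),contact_N=9)
    a=fxavg();print(x,h,"Fx %.2f Fy %.2f Fz %.2f | %.5f %.5f z %.4f"%tuple(a),manip.state()["time"])
    if h or a[0]<-9.5: break
fr("end")
o=snap("f")
im=cv2.imread("pics/f_side.png")
cv2.imwrite("pics/f_s4.png",cv2.resize(im[130:270,180:320],None,fx=4.2,fy=4.2,interpolation=cv2.INTER_CUBIC))
E
```

```text
-0.024 False Fx -7.76 Fy 0.01 Fz -3.72 | -0.02489 -0.00025 z 0.2259 25.7417
-0.0236 False Fx -9.04 Fy -0.73 Fz -3.49 | -0.02467 -0.00029 z 0.2260 26.125
-0.0232 False Fx -8.76 Fy 0.10 Fz -2.85 | -0.02434 -0.00028 z 0.2260 26.5083
-0.0228 False Fx -9.21 Fy 0.05 Fz -3.47 | -0.02399 -0.00028 z 0.2260 26.8917
end t=26.89 pos [ 0.5951 -0.0302  0.226 ] yaw 0.2272 F [ 1.79 -8.65 -3.82] M [-1.73 -0.34 -0.01] op 0.0112 q6 -0.32
   rail [-0.02398 -0.00029] Fx -8.83 Fy 0.20
```

View pics/f_s4.png

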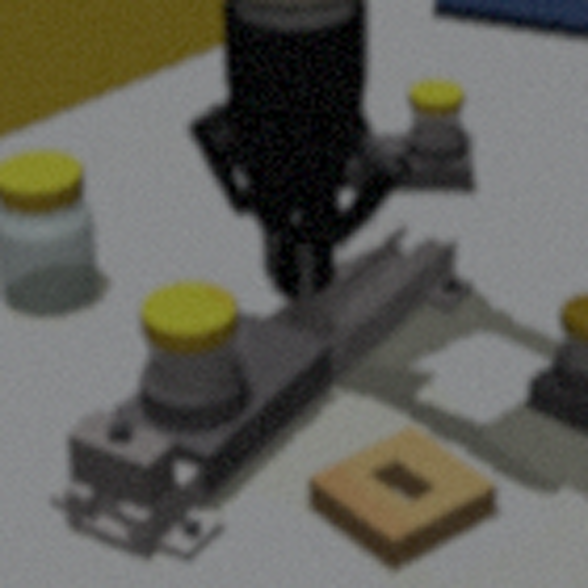

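```bash
python3 - <<'E'
from fit import *
base=[.5913,-.0065,1.7971]
for t in("a","e","f"):
    o=pickle.load(open(t+".pkl","rb"))
    v=View(o["side"],o["side"]["range_z"],(185,275,170,275),.055,3)
    for sc in(.0,.012,.016,.0185,.021):
        r=min(((v.cost(rail_model([*base,h,.1304,sc])),h) for h in np.arange(-.02,.062,.001)))
        print(t,sc,round(r[0]*1e3,4),round(r[1],4))
    if t!="a":
        v=View(o["top"],o["top"]["range_z"],(185,250,180,228),.045,3)
        hs=np.arange(-.02,.062,.0005)
        print(t,"top",min(((v.cost(rail_model([.5883,-.0061,1.7979,h,.1309,.0185])),h) for h in hs)))
E
```

```text
a 0.0 3.2348 -0.018
a 0.012 3.2348 -0.018
a 0.016 3.2348 -0.018
a 0.0185 3.2348 -0.018
a 0.021 3.235 -0.018
e 0.0 3.2755 -0.001
e 0.012 3.2755 -0.001
e 0.016 3.2755 -0.001
e 0.0185 3.2755 -0.001
e 0.021 3.2758 -0.001
e top (np.float64(0.0027711850573248443), np.float64(-0.001499999999999984))
f 0.0 3.4201 0.052
f 0.012 3.4201 0.052
f 0.016 3.4201 0.052
f 0.0185 3.4201 0.052
f 0.021 3.4201 0.052
f top (np.float64(0.0030910210745331316), np.float64(0.05250000000000006))
```

```bash
python3 - <<'E'
from fr import *
O0=ori(A-np.pi/2)
manip.move_straight([*r2w(-.0250),.2256],v=.01,ori=O0);a=fxavg();print("Fx %.2f Fy %.2f Fz %.2f | %.5f %.5f z %.4f"%tuple(a))
manip.gripper_open();fr("open")
manip.move_straight([*r2w(-.0260),.2253],v=.01,ori=O0);manip.sleep(.15);fr("free");a=fxavg();print("free bias",a.round(3))
o=snap("g")
im=cv2.imread("pics/g_side.png")
cv2.imwrite("pics/g_s4.png",cv2.resize(im[130:270,180:320],None,fx=4.2,fy=4.2,interpolation=cv2.INTER_CUBIC))
E
```

```text
Fx -3.49 Fy -0.10 Fz -1.39 | -0.02490 -0.00017 z 0.2259
open t=28.20 pos [ 0.595  -0.0312  0.2256] yaw 0.2265 F [ 0.94 -0.38  0.74] M [ 0.    0.01 -0.04] op 0.0857 q6 -0.32
   rail [-2.498e-02 -1.000e-05] Fx -0.58 Fy -0.83
free t=28.61 pos [ 0.5953 -0.0323  0.2253] yaw 0.2265 F [-0.34  0.34  0.73] M [ 0.05 -0.   -0.01] op 0.0850 q6 -0.32
   rail [-0.02602 -0.     ] Fx 0.41 Fy 0.26
free bias [-0.358  0.037 -0.166 -0.026  0.     0.225]
```

View pics/g_s4.png

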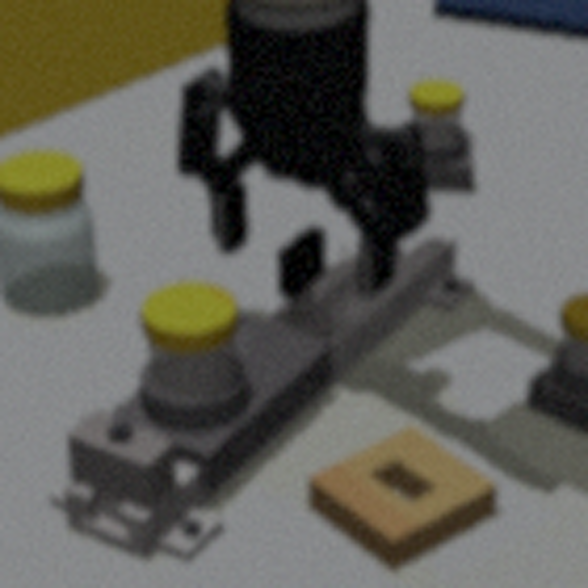

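```bash
python3 - <<'E'
from fit import *
from rail import *
base=[.5913,-.0065,1.7971]
o=pickle.load(open("g.pkl","rb"))
for t in("f","g"):
    o=pickle.load(open(t+".pkl","rb"))
    v=View(o["side"],o["side"]["range_z"],(185,275,170,275),.055,3)
    print(t,min(((v.cost(rail_model([*base,h,.1304,.0185])),h) for h in np.arange(.045,.062,.0005))))
    v=View(o["top"],o["top"]["range_z"],(185,250,180,228),.045,3)
    print(t,"top",min(((v.cost(rail_model([.5883,-.0061,1.7979,h,.1309,.0185])),h) for h in np.arange(.045,.06,.0005))))
# stud fit in side view, on the rail, holder at .0523
rm=rail_model([*base,.0523,.1304,.0185])
def mk(q):
    x,y=q;w=np.array(base[:2])+x*ex+y*ey;z0=.009
    return lambda o,d:np.min([rm(o,d),raycyl(o,d,w[0],w[1],.018,z0+.017,z0+.023),raycyl(o,d,w[0],w[1],.0055,z0,z0+.05),raybox(o,d,(-.018,.018,-.006,.006,z0+.046,z0+.076),(w[0],w[1],base[2]))],0)
p=o["side"];w=np.array(base[:2])-.026*ex
c=proj(p,[*w,.05])[0].round().astype(int);print(c)
v=View(p,p["range_z"],(c[0]-14,c[0]+14,c[1]-16,c[1]+16),.09,3)
print(fit([v],mk,[-.026,0],[.002,.002]))
E
```

```text
f (np.float64(0.003420127860072691), np.float64(0.052000000000000005))
f top (np.float64(0.0030910210745331316), np.float64(0.052500000000000005))
g (np.float64(0.0034165869494604574), np.float64(0.052000000000000005))
g top (np.float64(0.0029374363703556353), np.float64(0.052500000000000005))
[251 199]
(array([-0.02565989,  0.00013067]), np.float64(0.002767204819366356))
```

The stud stands upright in the slot at rail x ≈ −0.0257, and the holder has stayed home at 0.052. I regrip it on its axis, press again and then turn.

```bash
python3 - <<'E'
from fr import *
O0=ori(A-np.pi/2)
manip.move_straight([*r2w(-.0257),.2253],v=.01,ori=O0)
manip.close(60);manip.sleep(.1);fr("gripped");print(fxavg().round(4))
for x in (-.0253,-.0250,-.0247,-.0244,-.0241,-.0238,-.0235):
    h=manip.move_straight([*r2w(x),.2253],v=.004,ori=O0,contact_N=9)
    a=fxavg();print(x,h,"Fx %.2f Fy %.2f Fz %.2f | %.5f %.5f z %.4f"%tuple(a),manip.state()["time"])
    if h or a[0]<-6.5: break
E
```

```text
gripped t=29.86 pos [ 0.5953 -0.0319  0.2254] yaw 0.2266 F [0.1  0.51 0.27] M [ 0.01 -0.04  0.03] op 0.0114 q6 -0.32
   rail [-0.02572 -0.00011] Fx 0.48 Fy -0.21
[-4.019e-01 -6.241e-01  6.744e-01 -2.570e-02 -1.000e-04  2.254e-01]
-0.0253 False Fx -1.52 Fy -0.50 Fz 0.29 | -0.02547 -0.00009 z 0.2254 30.375
-0.025 False Fx -3.22 Fy -0.72 Fz 0.33 | -0.02530 -0.00007 z 0.2254 30.7583
-0.0247 False Fx -4.70 Fy -0.34 Fz 0.11 | -0.02511 -0.00009 z 0.2254 31.1417
-0.0244 False Fx -5.96 Fy -0.21 Fz 0.12 | -0.02498 -0.00007 z 0.2254 31.525
-0.0241 False Fx -6.68 Fy -0.19 Fz -0.87 | -0.02487 -0.00007 z 0.2254 31.9083
```

```bash
python3 - <<'E'
from fr import *
O0=ori(A-np.pi/2)
for x in (-.0237,-.0233):
    h=manip.move_straight([*r2w(x),.2253],v=.004,ori=O0,contact_N=9)
    a=fxavg(6);print(x,h,"Fx %.2f Fy %.2f Fz %.2f | %.5f %.5f z %.4f"%tuple(a),manip.state()["time"])
    if h or a[0]<-9: break
h=manip.move_straight([*r2w(-.0248),.2253],v=.01,ori=O0);a=fxavg();print(h,a.round(4))
for k in (15,30):
    yaw=A-np.pi/2-np.radians(k)
    manip.move_ptp([*r2w(-.0248),.2253],ori(yaw));fr(f"rot {k}");print(fxavg().round(4))
E
```

```text
-0.0237 False Fx -7.90 Fy -0.21 Fz 0.16 | -0.02470 -0.00006 z 0.2255 32.3583
-0.0233 False Fx -8.80 Fy -0.18 Fz -0.38 | -0.02453 -0.00007 z 0.2255 32.8083
False [-5.3993e+00 -2.0370e-01  6.8810e-01 -2.5100e-02 -1.0000e-04  2.2540e-01]
rot 15 t=33.60 pos [ 0.5945 -0.0315  0.2254] yaw -0.0349 F [-0.97 -5.89  3.63] M [-1.14  0.15 -0.03] op 0.0118 q6 -0.06
   rail [-0.0251   0.00058] Fx -5.52 Fy 2.27
[-6.0000e+00  2.0740e+00  3.0687e+00 -2.5100e-02  6.0000e-04  2.2540e-01]
rot 30 t=34.09 pos [ 0.5944 -0.0315  0.2254] yaw -0.2966 F [-1.61 -6.2   3.59] M [-1.22  0.21  0.01] op 0.0109 q6 0.20
   rail [-0.0251   0.00069] Fx -5.68 Fy 2.96
[-5.9317e+00  3.1150e+00  3.6243e+00 -2.5100e-02  7.0000e-04  2.2540e-01]
```

```bash
python3 - <<'E'
from fr import *
for k in (45,60,75,88):
    yaw=A-np.pi/2-np.radians(k)
    manip.move_ptp([*r2w(-.0248),.2253],ori(yaw));fr(f"rot {k}");a=fxavg();print(a.round(4))
    if abs(a[1])>8 or abs(a[2])>10 or a[0]<-12: print("STOP");break
o=snap("h")
im=cv2.imread("pics/h_side.png")
cv2.imwrite("pics/h_s4.png",cv2.resize(im[130:270,180:320],None,fx=4.2,fy=4.2,interpolation=cv2.INTER_CUBIC))
E
```

```text
rot 45 t=34.58 pos [ 0.5947 -0.0315  0.2254] yaw -0.5585 F [-0.02 -6.36  2.85] M [-1.14 -0.06 -0.02] op 0.0112 q6 0.47
   rail [-0.02511  0.00036] Fx -6.20 Fy 1.45
[-5.4144e+00  1.9899e+00  1.4926e+00 -2.5100e-02  4.0000e-04  2.2540e-01]
rot 60 t=35.08 pos [ 0.5948 -0.0314  0.2254] yaw -0.8204 F [ 0.76 -6.45  1.05] M [-1.13 -0.17 -0.01] op 0.0116 q6 0.73
   rail [-0.02514  0.00021] Fx -6.46 Fy 0.71
[-6.1485e+00  4.3110e-01  1.2371e+00 -2.5100e-02  2.0000e-04  2.2540e-01]
rot 75 t=35.57 pos [ 0.5949 -0.0315  0.2254] yaw -1.0822 F [ 1.27 -5.82  0.63] M [-1.23 -0.15 -0.04] op 0.0107 q6 0.99
   rail [-0.02518  0.0002 ] Fx -5.96 Fy 0.07
[-5.6172e+00  7.6790e-01  1.6510e+00 -2.5200e-02  2.0000e-04  2.2540e-01]
rot 88 t=36.03 pos [ 0.5949 -0.0315  0.2254] yaw -1.3091 F [ 1.73 -6.08  1.09] M [-1.18 -0.2   0.  ] op 0.0109 q6 1.22
   rail [-0.02519  0.00017] Fx -6.31 Fy -0.32
[-6.2267e+00  9.1170e-01  9.6900e-01 -2.5200e-02  1.0000e-04  2.2540e-01]
```

View pics/h_s4.png

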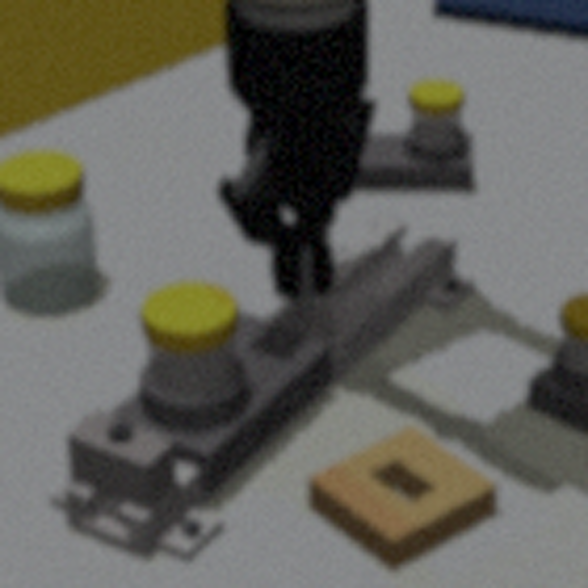

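```bash
python3 - <<'E'
from fr import *
O1=ori(A-np.pi/2-np.radians(88))
manip.move_straight([*r2w(-.0251),.2253],v=.005,ori=O1);print(fxavg().round(4))
manip.gripper_open();fr("open")
s=manip.state();manip.move_straight([*s["position"][:2],.345],v=.08);fr("up")
manip.move_ptp([.40,.20,.40],ori(0.3));fr("away")
o=snap("i")
im=cv2.imread("pics/i_side.png")
cv2.imwrite("pics/i_s4.png",cv2.resize(im[130:270,180:320],None,fx=4.2,fy=4.2,interpolation=cv2.INTER_CUBIC))
im=cv2.imread("pics/i_top.png")
cv2.imwrite("pics/i_t4.png",cv2.resize(im[110:275,130:396],None,fx=3,fy=3,interpolation=cv2.INTER_CUBIC))
E
python3 - <<'E'
from fit import *
from rail import *
o=pickle.load(open("i.pkl","rb"))
for cam,base,st in(("side",[.5913,-.0065,1.7971],.1304),("top",[.5883,-.0061,1.7979],.1309)):
    p=o[cam]
    roi=(185,275,170,275) if cam=="side" else (185,275,170,228)
    v=View(p,p["range_z"],roi,.055 if cam=="side" else .045,3)
    c,h=min(((v.cost(rail_model([*base,h,st,.0185])),h) for h in np.arange(.045,.06,.0005)));print(cam,"holder",h,c)
    rm=rail_model([*base,h,st,.0185])
    def mk(q):
        x,y,a=q;w=np.array(base[:2])+x*ex+y*ey;z0=.009
        return lambda o,d:np.min([rm(o,d),raycyl(o,d,w[0],w[1],.018,z0+.017,z0+.023),raycyl(o,d,w[0],w[1],.0055,z0,z0+.05),raybox(o,d,(-.018,.018,-.006,.006,z0+.046,z0+.076),(w[0],w[1],base[2]+a))],0)
    w=np.array(base[:2])-.026*ex
    c=proj(p,[*w,.05])[0].round().astype(int)
    v=View(p,p["range_z"],(c[0]-14,c[0]+14,c[1]-16,c[1]+16),.09,3)
    print(cam,fit([v],mk,[-.026,0,np.pi/2],[.002,.002,.1]))
E
```

```text
[-5.5455e+00  8.9960e-01  1.2080e+00 -2.5300e-02  2.0000e-04  2.2540e-01]
open t=37.36 pos [ 0.595  -0.0313  0.2253] yaw -1.3093 F [ 0.18  0.24 -0.06] M [ 0.01 -0.01  0.04] op 0.0854 q6 1.21
   rail [-2.507e-02 -1.000e-05] Fx 0.19 Fy -0.23
up t=39.01 pos [ 0.5948 -0.0313  0.3442] yaw -1.3093 F [-0.16 -0.55 -0.55] M [ 0.04 -0.01 -0.02] op 0.0858 q6 1.21
   rail [-0.02499  0.00023] Fx -0.50 Fy 0.28
away t=40.18 pos [0.4003 0.1998 0.3999] yaw 0.2988 F [ 0.04 -0.29  0.06] M [ 0.02 -0.01  0.03] op 0.0848 q6 0.11
   rail [0.24391 0.1378 ] Fx -0.29 Fy 0.02
side holder 0.052000000000000005 0.003353277242953583
side (array([-2.52990830e-02,  1.49268157e-03,  1.58797565e+00]), np.float64(0.002498386317498201))
top holder 0.052500000000000005 0.0026164235448230045
top (array([-2.54665478e-02,  8.42311016e-04,  1.63137906e+00]), np.float64(0.002333373122765205))
```

View pics/i_s4.png

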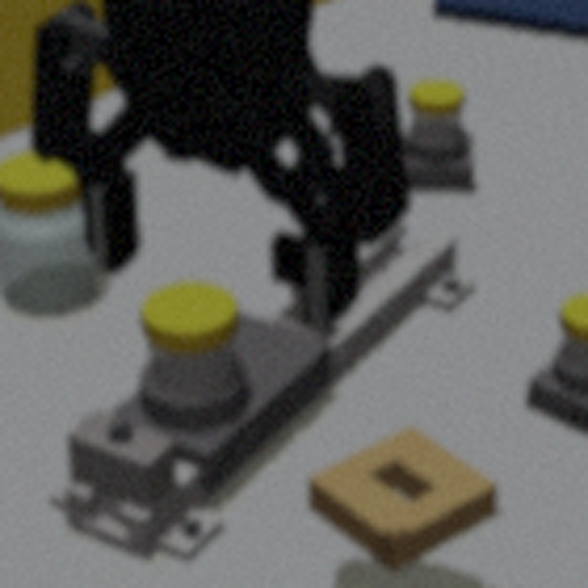

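View pics/i_t4.png

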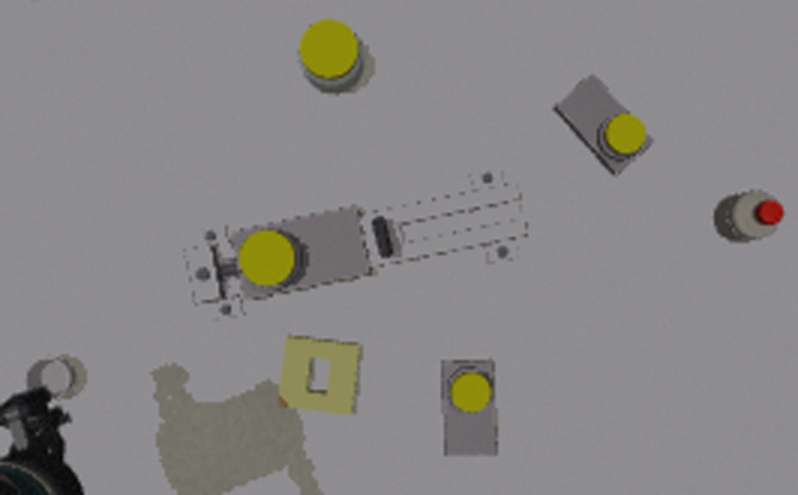

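The top view shows the wing crosswise at enlarged px (383,238), against the holder's end, and the holder up at the screw. The jar (330,48), bottle (768,212) and cup (57,378) have not moved. I hand it in.

```bash
python3 -c "
from rig import manip
print(manip.sign_off()); print(manip.state()['time'])"
```

```text
the job is handed in; nothing more can be done
None
the job is handed in; nothing more can be done
```

I handed the job in at about 40 s, with the stud locked crosswise in the rail and the holder home against the end stop. No verdict is reported at hand-in.

**What I did:**
- I took the stud from the block and lowered it lengthwise into the slot. It touched down at the expected seated height.
- I slid the holder home with the collar and pressed at about 9 N on the wrist.
- During that first press the stud tilted slightly in the grip. I let go, regripped it upright on its axis and pressed again to about 9 N.
- I turned it 88° clockwise, with side forces up to about 3 N, then released and retreated.

**Last checks:**
- **Holder:** both cameras put it at rail x ≈ 0.052, the same place before and after release. That is about 78 mm short of the stop face, within the allowed home range.
- **Stud:** it stands about 77.7 mm behind the holder's origin, so the collar is touching. It is 0.8 to 1.5 mm off the slot centre line (limit 3 mm) and within about 0.06 rad of crosswise.
- **Bystanders:** the jar, cup and bottle look unmoved in the top picture.

**Uncertain:**
- The force between holder and stop was not measured directly. I inferred it from about 9 N of wrist push against roughly 2 to 3 N of drag while sliding.
- The first touch on the stop tripped the 7 N force limit and then relaxed, and its peak was not recorded.
- The cameras disagreed with each other by up to 3 mm. I corrected for this using the stud held in the gripper.

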